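# Hold a stone blank hard into the corner of the banker board

## Task

Set the oblong stone blank, rosette up, flat on the plywood banker board with its long side along the long wooden stop, and push it fully home into the corner so that one long side presses flush against the long stop and one end presses against the short stop. Finish holding it there: the program ends with the robot still pushing the blank firmly against both stops at once, nothing let go. Leave the other stone pieces, tools and the small wooden block on the board where they are.

Things in the scene. Friction and masses are not known exactly. Their poses are not given: they have to be found in the camera images.
- oblong: the oblong pale limestone blank to be seated: 50 mm (its x) by 110 mm (its y) by 44 mm high (z), about 0.5 kg, flat on the bench; a low round rosette 40 mm across stands 8 mm proud at the centre of its top. Origin: centre of the underside, z up. It starts in either of two areas, the square blank in the other. A half turn about z makes no difference.
- banker: the banker board: a fixed plywood plate 240 x 240 mm, 20 mm thick, lying on the bench, with two wooden stops on top. Origin: centre of its underside; z up. Its x points roughly away from the robot, its y roughly to the robot's left; its place and yaw vary. The two stops stand at its far (+x) and right (-y) sides; the other two sides are open.
- corner (a point): inner corner where the faces of the two stops meet, on the top surface of the board (20 mm above the bench), at (70, -70, 20) mm in the board's frame; axes as the board's. The free space for the blank is towards -x and +y from here: home, the blank's origin is at (-25, +55, 0) mm in this frame.
- long_stop: the long wooden stop, rigidly fixed to the board: a batten 26 mm wide, 16 mm high above the board, on the far (+x) side. Origin at the inner corner on the board's top; its face is the plane x = 0 and runs from y = -26 to +160 mm. A finger gripping the blank passes over it if its tip stays over 16 mm above the board.
- short_stop: the short wooden stop, fixed rigidly to the board: a batten 26 mm wide, 16 mm high, on the right (-y) side, at right angles to the long one. Origin at the inner corner on the board's top; its flat face is the plane y = 0 and runs from x = -130 to 0 mm. Stone on wood rubs with a coefficient of about 0.6, so a blank pressed on one stop or down on the board resists sliding towards the other.
- square: bystander: plain square blank of the same stone, 64 x 64 x 44 mm, no rosette; origin at the centre of the underside
- wedge: bystander: small wooden block 22 x 60 x 14 mm lying on the board near its edge towards the robot, about 85 mm from the board's centre; origin at the centre of the underside
- mallet: bystander: round wooden mallet standing on its head, 92 mm wide, 218 mm tall; origin at the centre of the underside
- claw_chisel: bystander: chisel 200 mm long, 20 mm high, lying on the bench; origin under its middle
- flat_chisel: bystander: chisel 180 mm long, 20 mm high, lying on the bench; origin under its middle
- brush: bystander: hand brush lying on the bench; origin on its underside
- offcut: bystander: stone offcut 70 x 50 x 35 mm; origin at the centre of the underside
Mind the look-alikes: they are no part of the job. What is shaped like the oblong but black or pink is not meant.

How it is judged:
At the end, for the whole second after the job is handed in: Through the last second the oblong blank lies flat on the board (3 mm, 0.04 rad), along the long stop within 0.03 rad, within about 3 mm of its seated place, still, pressed with over 2 N on each of the two stops at once, the robot still touching it (over 1.5 N) (x of oblong in the frame of corner between -0.029 and -0.022 m and y of oblong in the frame of corner between 0.052 and 0.059 m and z of oblong in the frame of corner between -0.003 and 0.003 m and angle between oblong's own z axis and vertical below 0.04 rad and angle between the y axis of oblong and the y axis of banker, either way round below 0.03 rad and contact force between oblong and long_stop above 2 N and contact force between oblong and short_stop above 2 N and contact force between any of the fingers, the arm and oblong above 1.5 N and linear speed of oblong below 0.01 m/s); the arm keeps its last pose, push and grip.
It fails at once if another stone piece, a tool or the small wooden block is pushed more than 30 mm from its place (distance of any of square, wedge, mallet, claw_chisel, flat_chisel, brush, offcut from where it was at the start of the episode above 0.03 m).
It also fails if it takes over 64 s, if anything falls off the work surface, if the arm or the gripper's body presses on something with over 40 N, if the wrist force passes 120 N, or if a joint passes its speed limit or range.

## Robot

A 7-joint arm with a two-finger parallel gripper is mounted at the origin on the work surface. World frame = base frame: x ahead of the robot, y to its left, z up, the work surface at z = 0. Lengths are in m, angles in rad, forces in N, time in s.
With the tool pointing down it reaches from about 0.4 to 0.875 m from the base axis. Payload 19.3 kg.
Tool frame: the origin (TCP) lies on the centre line of the jaws, within the pads' length; the fingertips stand 14 mm ahead of it and the grasp point (between the pads) lies 5 mm behind it (bot.tip_extent is the distance from the TCP to the fingertips, in m); z points along the fingers, y is the line along which they close (so a half turn about z gives the same grasp; the last joint's range is limited). The gripper opens to 85 mm and grips with 20 to 120 N. Pads are 22 mm wide; open, the fingers measure 114 mm over their backs; the gripper's body (76 mm by 85 mm) begins 54 mm behind the grasp point. The pads swing forward as they close: fully open they stand 13 mm farther back than shut.
Start: joints at [-1.208, 0.521, -0.036, 1.599, 0.021, 1.021, -0.113], TCP at [0.262, 0.567, 0.245] pointing down, gripper open.
Joint ranges: [-2.91, 2.91], [-0.3, 2.13], [-1.5, 1.42], [0.17, 2.43], [-1.26, 4.41], [0.16, 1.93], [-2.52, 2.52]. Speed limits (rad/s): [1.89, 1.89, 2.39, 2.39, 3.01, 3.01, 3.01].

## Interface

Orientations are given as [roll, pitch, yaw] about the fixed x, y, z axes, in that order (R = Rz(yaw) Ry(pitch) Rx(roll)).
In Python, from workcell import monitor, grab_frame, camera_model, bot gives the robot as it stands.
- The arm moves only by the tool move_arm, never from a script. Its argument "moves" is a list of rows, each a list of 4 numbers: the shift along the world's x, y, z in mm, then the turn about the world's z in rad. A call has 1 to 12 rows; each row is the pose to reach, as a shift and turn from the pose commanded when the call began; what a row does not reach only later rows make up. A row lasts 1/8 s, in which the tool goes at most 62.5 mm and 10.7 degrees, less where a joint would pass 70% of its speed; a pose out of reach is approached as far as the arm can. A call with a gripper value outside its range is refused whole. "gripper" is the opening, from 0 (shut) to 1 (fully open), set as the call begins (left out, the last holds). The fingers move at their own pace and stop on an object; "newtons" is the grip in N (left out, the last holds). Time passes only in rows, so rows that repeat a pose let the fingers close. It gives the time, the measured TCP pose, the force, the opening and the grip force at its end, in the units of the state.
- monitor.observe(): the state, without advancing time (a new reading comes with each control period).
- grab_frame(name): name is "scene" or "side" or "wrist"; returns the picture (420x560x3 uint8, blue, green, red); there is no depth.
- camera_model(name): a dict with "vfov" (degrees; the focal length in pixels is half the picture's height over the tangent of half this angle, whatever the lens; pixels are square), "cx", "cy" (the principal point, pixels), "R" (3x3) and "t" (3): a world point X has camera coordinates R X + t; the wrist camera has in their place "T_tool_cam" (4x4, takes a point from camera to tool coordinates, whose origin is the TCP and whose axes are the flange's). Camera axes: x right, y down, z forward; pixel columns grow to the right and rows downward; lengths in m; the calibration is good to about 2 mm. A picture is of the moment at which its call begins: read the wrist's pose just before it. camera_model takes no time and is no camera call.
- bot.job_done(): hands the job in; it is judged then, once.
The state is a dict: "clock": time; "qpos": joint angles; "qd": joint speeds; "joint_efforts": joint torques, N m; "position": TCP position; "tool_rot": TCP orientation; "force": force on the tool from outside, world axes, zero at the start; "moment": the same for the moment, N m; "grip_width": finger opening in m; "finger_force": force on a finger pad.
Only numpy, scipy, OpenCV 4.12 (cv2) and the standard library are available. Lean on these libraries where they do the work, as an engineer would, in place of code of your own. Each camera call takes 0.05 s, during which the arm holds its last target. There are 200 camera calls.

## Working session

There is one attempt and no reset: what is moved stays moved. The work goes in short steps, Python scripts to look and compute and a tool call to move; the robot and the scene stay as the last step left them, time stands still between calls to the robot, and variables do not carry over. Pictures are saved under pics/ and viewed, at most 10 in all, crops included, and the job is handed in when it is done.

Besides the shell and the picture viewer there is one more tool, called after ">>>" by a JSON object that holds its "name" and its "arguments", one argument or row to a line. move_arm: Moves the arm, as the interface text tells. Its arguments: {"type":"object","properties":{"moves":{"type":"array","items":{"type":"array","items":{"type":"number"}}},"gripper":{"type":"number"},"newtons":{"type":"number"}},"required":["moves"]}

```bash
ls; mkdir -p pics
python3 - <<'E'
from workcell import monitor, grab_frame, camera_model, bot
import cv2
for n in("scene","side"):
    cv2.imwrite(f"pics/{n}0.png",grab_frame(n)); m=camera_model(n); print(n,m)
print(camera_model("wrist")); print(monitor.observe())
E
```

```text
pics
scene {'vfov': 53.15785739561038, 'cx': 278.2228910747916, 'cy': 205.3748322580045, 'R': array([[-0.74548515,  0.66644844, -0.00991803],
       [ 0.40953944,  0.44626691, -0.79569045],
       [-0.52586058, -0.59723724, -0.60562227]]), 't': array([ 0.38838676, -0.16529488,  1.71834076])}
side {'vfov': 42.346057728801604, 'cx': 272.11217982968645, 'cy': 216.20683629328408, 'R': array([[ 0.80260417, -0.5963678 , -0.01311495],
       [-0.40563532, -0.52952835, -0.74502329],
       [ 0.43736316,  0.60327869, -0.66690951]]), 't': array([-0.40375007,  0.20695275,  1.17717256])}
{'vfov': 67.16037093765101, 'cx': 275.99939550762144, 'cy': 214.52879219565688, 'T_tool_cam': array([[-7.61367934e-04, -9.54215293e-01, -2.99119701e-01,
         7.63504839e-02],
       [ 9.99999651e-01, -8.29176934e-04,  9.97782552e-05,
        -2.05183514e-04],
       [-3.43233093e-04, -2.99119521e-01,  9.54215591e-01,
        -1.28505345e-01],
       [ 0.00000000e+00,  0.00000000e+00,  0.00000000e+00,
         1.00000000e+00]])}
{'clock': 0.1, 'qpos': array([-1.20818238,  0.52198116, -0.03633216,  1.59992729,  0.02118966,
        1.02108032, -0.1128267 ]), 'qd': array([-0.00076338, -0.00285613,  0.00151004, -0.00247528, -0.00276954,
        0.00033919, -0.00066067]), 'joint_efforts': array([ 3.17274571e-03, -9.28487778e+01,  1.98338024e+00, -3.70528686e+01,
        1.79354410e-02,  5.33944694e-03,  2.61062041e-05]), 'position': array([0.26205065, 0.56710886, 0.24477503]), 'tool_rot': array([-3.14058269e+00,  5.82013406e-05,  2.70873933e+00]), 'force': array([-0.25938682,  0.35931611,  0.20345062]), 'moment': array([0.02321533, 0.01576433, 0.08198412]), 'finger_force': 0.0, 'grip_width': 0.08571058067066097}
```

View pics/scene0.png

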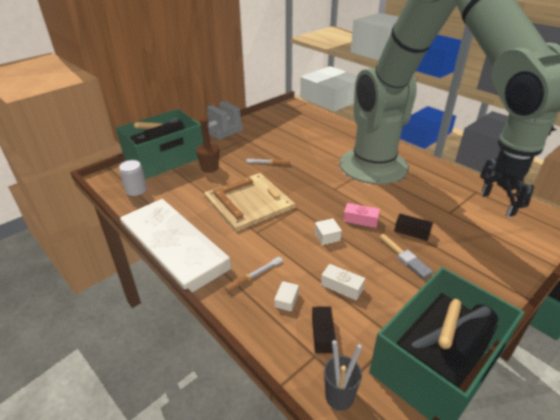

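View pics/side0.png

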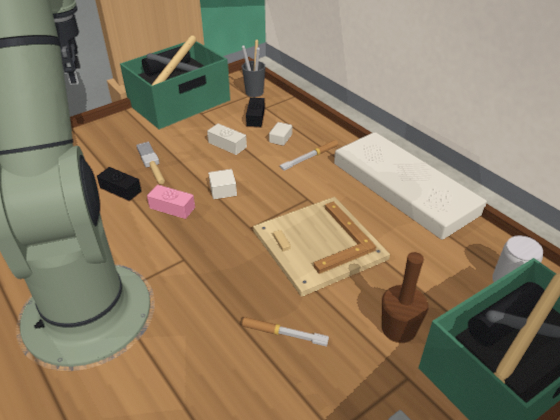

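Candidates for the oblong in the scene view are the pale one with a rosette at (343,282), pink at (362,215), black at (413,227) and (323,330), the square at (328,231) and the offcut at (287,296). Only (343,282), which is (227,139) in the side view, is pale, oblong and has a rosette. The board is at (250,201) in the scene view and (320,243) in the side view. I'll confirm in one enlarged crop.

Run:
```python
import cv2,numpy as np
s=cv2.imread("pics/scene0.png");d=cv2.imread("pics/side0.png")
def c(im,x,y,w,h,W=400,H=300): return cv2.resize(im[y:y+h,x:x+w],(W,H),interpolation=cv2.INTER_CUBIC)
a=np.hstack([c(s,310,255,72,54),c(s,200,165,100,75)])
b=np.hstack([c(d,195,115,72,54),c(d,245,188,148,111)])
cv2.imwrite("pics/crop1.png",np.vstack([a,b]))
```

```text
(no output)
```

View pics/crop1.png

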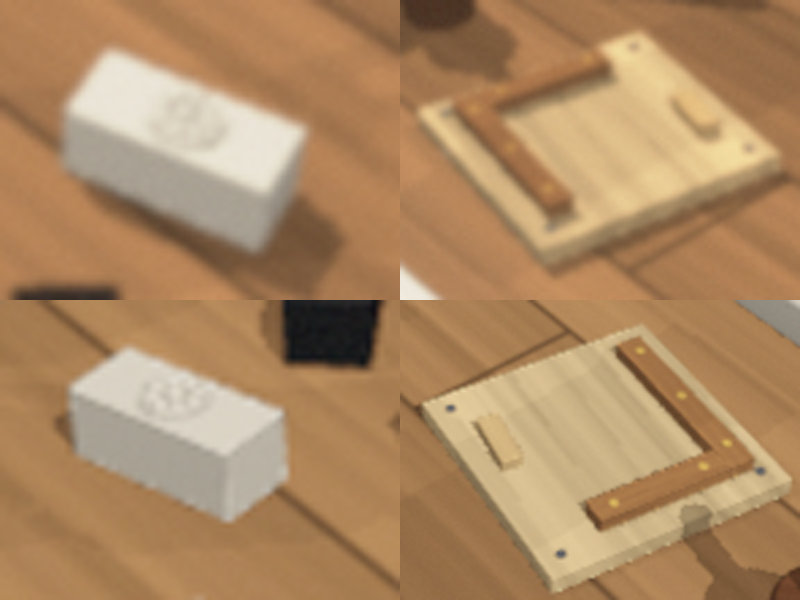

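The crop confirms it: a pale oblong with a rosette in both views. The board shows its L-shaped stops and the block near the robot-side edge. Next I triangulate the corners.

```bash
cat > h.py <<'E'
import numpy as np,cv2
from scipy.spatial.transform import Rotation as Ro
from workcell import camera_model
def K(m): f=210/np.tan(np.radians(m["vfov"]/2)); return np.array([[f,0,m["cx"]],[0,f,m["cy"]],[0,0,1.]])
def cam(n,pose=None):
    m=camera_model(n)
    if n!="wrist": return K(m),np.array(m["R"]),np.array(m["t"])
    p,r=pose; T=np.eye(4);T[:3,:3]=Ro.from_euler("xyz",r).as_matrix();T[:3,3]=p
    W=np.linalg.inv(T@m["T_tool_cam"]); return K(m),W[:3,:3],W[:3,3]
def P(c): return c[0]@np.c_[c[1],c[2]]
def tri(c1,u1,c2,u2):
    X=cv2.triangulatePoints(P(c1),P(c2),np.float64(u1).T,np.float64(u2).T); return (X[:3]/X[3]).T
def proj(c,X): x=(P(c)@np.c_[X,np.ones(len(X))].T).T; return x[:,:2]/x[:,2:]
def atz(c,u,z):
    d=(c[1].T@np.linalg.inv(c[0])@np.c_[np.float64(u),np.ones(len(u))].T).T; o=-c[1].T@c[2]
    return o+d*((z-o[2])/d[:,2])[:,None]
E
python3 - <<'E'
from h import *
s,d=cam("scene"),cam("side")
a=np.array([[110,50],[305,127],[268,192],[65,110]])/5.5556+[310,255]
b=np.array([[228,160],[70,88],[128,47],[284,110]])/5.5556+[195,115]
X=tri(s,a,d,b);print(X,X.mean(0));print(np.linalg.norm(X-np.roll(X,-1,0),axis=1));print(proj(s,X)-a)
# board: scene L,T,R,B
a=np.array([[20,110],[240,32],[378,155],[147,247]])/4+[200,165]
b=np.array([[392,180],[152,280],[22,104],[242,25]])/2.7027+[245,188]
X=tri(s,a,d,b);print(X,X.mean(0));print(np.linalg.norm(X-np.roll(X,-1,0),axis=1));print(proj(s,X)-a)
e=X[[0,3]].mean(0)-X[[1,2]].mean(0);print("yaw",np.arctan2(e[1],e[0]))
E
```

```text
[[0.5833038  0.28783092 0.03940805]
 [0.55220476 0.39291334 0.0424083 ]
 [0.59892862 0.40798571 0.0426483 ]
 [0.63168932 0.30400038 0.04228405]] [0.59153163 0.34818259 0.04168717]
[0.10962877 0.04909534 0.10902452 0.05109679]
[[-1.5264789   0.30054061]
 [-1.05955812  0.29575255]
 [-1.03024931  0.26280166]
 [-0.87805026  0.15114146]]
[[ 0.63140402 -0.28682835  0.01676033]
 [ 0.39671932 -0.24882215  0.01662515]
 [ 0.43428078 -0.01231308  0.01589263]
 [ 0.66609394 -0.05100119  0.01802705]] [ 0.53212452 -0.14974119  0.01682629]
[0.2377423  0.2394743  0.23502908 0.2383683 ]
[[-1.000748   -0.1580847 ]
 [-0.45734827  0.00950909]
 [-0.39993147  0.05037933]
 [-1.58576949 -0.08168   ]]
yaw -0.16294677853143005
```

Sizes and heights match the text. The oblong is at about (0.592, 0.348) with yaw ≈0.29. The board is at (0.532, -0.150) with yaw ≈-0.158. Next I go above the oblong for a close look.

>>> {"name": "move_arm", "arguments": {
  "moves": [
    [50, -33, 0, -0.12],
    [100, -66, 0, -0.25],
    [150, -100, 0, -0.38],
    [200, -133, 0, -0.5],
    [250, -166, 0, -0.63],
    [300, -200, 0, -0.76],
    [330, -219, 0, -0.848],
    [330, -219, 0, -0.848],
    [330, -219, 0, -0.848],
    [330, -219, 0, -0.848]
  ]
}}

```text
clock: 1.35
position: [0.5912, 0.3494, 0.2453]
tool_rot: [-3.141, -0.0, 1.863]
force: [0.2, 0.6, 0.8]
grip_width: 0.0854
finger_force: 0.0
```

Run:
```python
from workcell import *
import cv2,numpy as np
o=monitor.observe();im=grab_frame("wrist");cv2.imwrite("pics/w1.png",im)
np.savez("w1.npz",p=o["position"],r=o["tool_rot"]);print(o["clock"],o["position"],o["tool_rot"],o["qpos"],o["force"])
```

```text
1.35 [0.59124107 0.34936321 0.24527634] [-3.14119622e+00 -4.94821735e-04  1.86276668e+00] [-0.75136617  0.63485768  0.21849523  1.42690532 -0.14571913  1.09586897
 -0.21544755] [0.2034475  0.55140214 0.84502551]
```

View pics/w1.png

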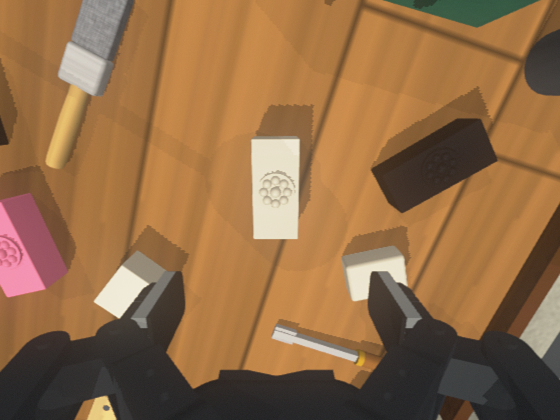

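The wrist view shows the oblong at (276,188), upright with its rosette, and square to the jaws. The square is at (130,285) and the offcut at (375,275), both clear of the grasp. I'll measure it.

Run:
```python
from h import *
z=np.load("w1.npz");w=cam("wrist",(z["p"],z["r"]))
im=cv2.imread("pics/w1.png");hsv=cv2.cvtColor(im,cv2.COLOR_BGR2HSV)
m=((hsv[...,1]<60)&(hsv[...,2]>170)).astype(np.uint8);m[:120]=0;m[255:]=0;m[:,:230]=0;m[:,320:]=0
m=cv2.morphologyEx(m,cv2.MORPH_CLOSE,np.ones((9,9)))
c=max(cv2.findContours(m,0,1)[0],key=cv2.contourArea)
# rectify contour to z=.044
X=atz(w,c[:,0].astype(float)+0,0.044)[:,:2]*1000
r=cv2.minAreaRect(X.astype(np.float32));print(r,len(c))
# rosette triangulation: wrist (276,188), scene (189/5.556..)
s,d=cam("scene"),cam("side")
a=[[189/5.5556+310,122/5.5556+255]];b=[[175/5.5556+195,98/5.5556+115]]
print(tri(w,[[276,188.5]],s,a),tri(w,[[276,188.5]],d,b))
bx=cv2.boxPoints(r)/1000;print(proj(w,np.c_[bx,np.full(4,.044)]))
```

```text
((590.4805908203125, 348.6511535644531), (49.24750518798828, 108.06482696533203), 16.833126068115234) 287
[[0.5900757  0.35243779 0.0429567 ]] [[0.59283522 0.34973667 0.04129354]]
[[250.81937027 139.00310512]
 [253.36300107 238.10529161]
 [297.39626734 237.99654125]
 [299.26650611 138.87413602]]
```

>>> {"name": "move_arm", "arguments": {
  "moves": [
    [0, -1, -50, 0],
    [0, -1, -100, 0],
    [0, -1, -150, 0],
    [0, -1, -185, 0],
    [0, -1, -200, 0],
    [0, -1, -209, 0],
    [0, -1, -209, 0],
    [0, -1, -209, 0]
  ]
}}

```text
clock: 2.4
position: [0.5927, 0.3477, 0.0376]
tool_rot: [3.14, -0.001, 1.861]
force: [0.3, -0.5, 0.4]
grip_width: 0.0856
finger_force: 0.0
```

>>> {"name": "move_arm", "arguments": {
  "moves": [
    [0, 0, 0, 0],
    [0, 0, 0, 0],
    [0, 0, 0, 0],
    [0, 0, 0, 0],
    [0, 0, 0, 0],
    [0, 0, 0, 0]
  ],
  "gripper": 0.0,
  "newtons": 60
}}

```text
clock: 3.15
position: [0.5924, 0.3475, 0.037]
tool_rot: [3.141, -0.0, 1.861]
force: [-1.9, -0.8, 7.4]
grip_width: 0.0487
finger_force: 63.1
```

>>> {"name": "move_arm", "arguments": {
  "moves": [
    [0, 0, 20, 0],
    [0, 0, 60, 0],
    [0, 0, 110, 0],
    [0, 0, 160, 0],
    [0, 0, 210, 0],
    [0, 0, 260, 0],
    [0, 0, 300, 0],
    [0, 0, 300, 0]
  ]
}}

```text
clock: 4.15
position: [0.5928, 0.3474, 0.3405]
tool_rot: [3.136, -0.002, 1.86]
force: [0.1, -0.0, -5.7]
grip_width: 0.0486
finger_force: 64.5
```

>>> {"name": "move_arm", "arguments": {
  "moves": [
    [-6, -55, 0, -0.04],
    [-12, -110, 0, -0.08],
    [-18, -165, 0, -0.12],
    [-24, -220, 0, -0.16],
    [-30, -275, 0, -0.2],
    [-36, -330, 0, -0.24],
    [-42, -385, 0, -0.28],
    [-48, -440, 0, -0.32],
    [-54, -495, 0, -0.36],
    [-58, -550, 0, -0.41],
    [-62, -598, 0, -0.449],
    [-62, -598, 0, -0.449]
  ]
}}

```text
clock: 5.65
position: [0.5281, -0.2544, 0.3355]
tool_rot: [-3.14, 0.001, 1.405]
force: [-0.6, 1.2, -5.4]
grip_width: 0.0488
finger_force: 64.7
```

>>> {"name": "move_arm", "arguments": {
  "moves": [
    [0, 0, 0, 0],
    [0, 0, 0, 0],
    [0, 0, 0, 0]
  ]
}}

```text
clock: 6.02
position: [0.5303, -0.2498, 0.3362]
tool_rot: [-3.141, -0.0, 1.413]
force: [-0.6, 1.1, -4.5]
grip_width: 0.0487
finger_force: 64.7
```

Run:
```python
from workcell import *
import cv2,numpy as np
o=monitor.observe();im=grab_frame("wrist");cv2.imwrite("pics/w2.png",im)
np.savez("w2.npz",p=o["position"],r=o["tool_rot"]);print(o["clock"],o["position"],o["tool_rot"],o["qpos"],o["force"])
```

```text
6.025 [ 0.53032251 -0.24977581  0.33622835] [-3.14144224e+00 -2.98473462e-04  1.41311881e+00] [-0.00761425  0.411838    0.49386973  1.60860719 -0.2074976   1.17383187
  0.37428503] [-0.55205326  1.10859602 -4.48149753]
```

View pics/w2.png

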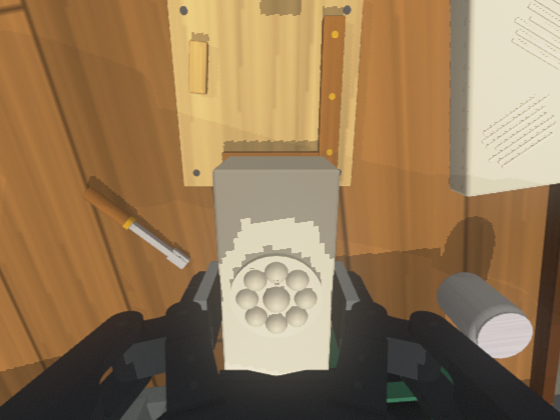

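Board seen from above: the long stop is at columns 320-345, rows 15-185. The short stop's inner face is at row ~151, columns 223-320, so the inner corner is about (319,150). The blank sits straight in the jaws. I'll measure both stop faces by sub-pixel edges.

Run:
```python
from h import *
z=np.load("w2.npz");w=cam("wrist",(z["p"],z["r"]))
im=cv2.imread("pics/w2.png");b=im[...,1].astype(float)
print("row80",im[80,312:352].tolist()[::1][:14]);print("col240",im[132:158,240].tolist())
def edge(lines,rev=None):
    out=[]
    return out
pts=[]
for y in range(25,135,3):
    g=np.diff(cv2.GaussianBlur(b,(3,3),0)[y,308:332]);i=g.argmin();pts.append([308+i+.5,y])
sp=[]
for x in range(232,312,3):
    g=np.diff(cv2.GaussianBlur(b,(3,3),0)[146:157,x]);i=g.argmin();sp.append([x,146+i+.5])
def fit(p,zz):
    X=atz(w,p,zz)[:,:2]
    for k in range(3):
        c=X.mean(0);v=np.linalg.svd(X-c)[2][0];n=np.array([-v[1],v[0]]);e=(X-c)@n;X=X[abs(e)<=2*e.std()+1e-9]
    return X.mean(0),v,e.std()
for zz in(.02,.036):
    c1,v1,e1=fit(pts,zz);c2,v2,e2=fit(sp,zz)
    k=np.linalg.solve(np.c_[v1,-v2],c2-c1);print(zz,"corner",c1+k[0]*v1,"yawL",np.arctan2(-v1[0]*np.sign(v1[1]),abs(v1[1])),"yawS",np.arctan(v2[1]/v2[0]),e1,e2)
print(pts[::6],sp[::6])
# blank top edges in w2: yaw relative
# mallet: pixel side base (403,322), top (413,258)
d,s=cam("side"),cam("scene");print("mallet",tri(s,[[205,122.]],d,[[413,258.]]))
```

```text
row80 [[121, 190, 225], [124, 194, 227], [123, 194, 228], [121, 192, 226], [119, 188, 224], [119, 186, 222], [117, 183, 220], [107, 168, 206], [76, 124, 156], [54, 98, 142], [60, 115, 170], [60, 118, 175], [61, 119, 175], [62, 117, 172]]
col240 [[109, 172, 208], [109, 172, 207], [108, 171, 207], [111, 173, 209], [110, 172, 208], [110, 173, 209], [111, 172, 209], [111, 172, 209], [109, 169, 206], [86, 132, 159], [84, 126, 152], [84, 126, 153], [83, 127, 153], [84, 128, 154], [83, 126, 153], [83, 126, 152], [85, 127, 154], [86, 129, 153], [82, 125, 151], [64, 96, 122], [54, 86, 117], [62, 109, 157], [63, 109, 158], [62, 108, 155], [96, 123, 144], [112, 130, 140]]
0.02 corner [ 0.59107047 -0.22901221] yawL -0.15695470269327466 yawS -0.15847708331138502 0.00038133698578450754 1.4280232625494747e-17
0.036 corner [ 0.5893132  -0.22705501] yawL -0.15695470269327463 yawS -0.15847708331138502 0.00036761848982853966 1.7228794913091286e-17
[[np.float64(321.5), 25], [np.float64(320.5), 43], [np.float64(320.5), 61], [np.float64(319.5), 79], [np.float64(318.5), 97], [np.float64(318.5), 115], [np.float64(317.5), 133]] [[232, np.float64(150.5)], [250, np.float64(150.5)], [268, np.float64(150.5)], [286, np.float64(150.5)], [304, np.float64(150.5)]]
mallet [[ 0.50594824 -0.43325443  0.20635789]]
```

The corner is at (0.591, -0.229), yaw -0.157, and agrees with the two-view estimate. Now I carry the blank above the board, about 12 mm short of both stops.

>>> {"name": "move_arm", "arguments": {
  "moves": [
    [12, 30, 0, 0],
    [24, 60, 0, 0],
    [35, 91, 0, 0],
    [35, 91, -50, 0],
    [35, 91, -100, 0],
    [35, 91, -150, 0],
    [35, 91, -200, 0],
    [35, 91, -240, 0],
    [35, 91, -260, 0],
    [35, 91, -268, 0],
    [35, 91, -268, 0],
    [35, 91, -268, 0]
  ]
}}

```text
clock: 7.58
position: [0.5659, -0.1598, 0.0695]
tool_rot: [3.14, -0.0, 1.412]
force: [0.9, 0.1, -4.4]
grip_width: 0.0484
finger_force: 64.6
```

>>> {"name": "move_arm", "arguments": {
  "moves": [
    [0, 0, -2, 0],
    [0, 0, -4, 0],
    [0, 0, -6, 0],
    [0, 0, -8, 0],
    [0, 0, -10, 0],
    [0, 0, -10, 0],
    [0, 0, -10, 0]
  ]
}}

```text
clock: 8.45
position: [0.5652, -0.1597, 0.0583]
tool_rot: [3.142, 0.0, 1.412]
force: [-0.1, -0.1, -4.5]
grip_width: 0.0488
finger_force: 64.6
```

>>> {"name": "move_arm", "arguments": {
  "moves": [
    [0, 0, -1, 0],
    [0, 0, -2, 0],
    [0, 0, -2, 0],
    [0, 0, -2, 0]
  ]
}}

```text
clock: 8.95
position: [0.5652, -0.1597, 0.0569]
tool_rot: [3.141, -0.0, 1.412]
force: [-3.5, 0.9, 9.6]
grip_width: 0.0484
finger_force: 66.5
```

>>> {"name": "move_arm", "arguments": {
  "moves": [
    [0, 0, 1, 0],
    [2, -3, 1, 0],
    [4, -6, 1, 0],
    [6.5, -9, 1, 0],
    [6.5, -9, 1, 0],
    [6.5, -9, 1, 0]
  ]
}}

```text
clock: 9.7
position: [0.5716, -0.1686, 0.0572]
tool_rot: [-3.141, -0.0, 1.412]
force: [0.4, 0.1, -5.1]
grip_width: 0.0487
finger_force: 64.7
```

>>> {"name": "move_arm", "arguments": {
  "moves": [
    [-0.2, -1, -0.5, 0],
    [-0.4, -2, -0.5, 0],
    [-0.6, -3, -0.5, 0],
    [-0.8, -4, -0.5, 0],
    [-0.8, -4, -0.5, 0],
    [-0.8, -4, -0.5, 0]
  ]
}}

```text
clock: 10.45
position: [0.5712, -0.1719, 0.057]
tool_rot: [3.141, -0.001, 1.412]
force: [1.3, 7.3, 3.5]
grip_width: 0.0489
finger_force: 65.7
```

>>> {"name": "move_arm", "arguments": {
  "moves": [
    [1, -0.2, 0, 0],
    [2, -0.3, 0, 0],
    [3, -0.5, 0, 0],
    [4, -0.6, 0, 0],
    [5, -0.8, 0, 0],
    [5, -0.8, 0, 0],
    [5, -0.8, 0, 0]
  ]
}}

```text
clock: 11.32
position: [0.5742, -0.1723, 0.057]
tool_rot: [-3.138, -0.002, 1.412]
force: [-13.6, 10.4, 17.2]
grip_width: 0.0488
finger_force: 67.5
```

>>> {"name": "move_arm", "arguments": {
  "moves": [
    [0, 0, 1, 0],
    [0, -0.5, 1, 0],
    [-0.2, -1, 1, 0],
    [-0.3, -1.5, 1, 0],
    [-0.4, -2, 1, 0],
    [-0.4, -2, 1, 0],
    [-0.4, -2, 1, 0]
  ]
}}

```text
clock: 12.2
position: [0.5748, -0.1726, 0.0573]
tool_rot: [-3.139, -0.003, 1.414]
force: [-3.0, 16.6, 1.6]
grip_width: 0.0485
finger_force: 65.5
```

Run:
```python
from workcell import *
import cv2,numpy as np
o=monitor.observe();print(o["clock"],o["position"],o["tool_rot"],o["force"],o["moment"])
c,s=np.cos(-.157),np.sin(-.157);R=np.array([[c,s],[-s,c]])
print("TCP in corner frame mm",R@(o["position"][:2]-[.591,-.229])*1000,"F board",R@o["force"][:2])
def crop(n,x,y,w,h): return cv2.resize(grab_frame(n)[y:y+h,x:x+w],(400,300),interpolation=cv2.INTER_CUBIC)
cv2.imwrite("pics/f1.png",np.vstack([np.hstack([crop("scene",200,150,100,75),crop("side",255,188,140,105)]),cv2.resize(grab_frame("wrist")[0:420],(800,300))]))
```

```text
12.2 [ 0.57481419 -0.17261118  0.05727868] [-3.13857056 -0.00329901  1.41357387] [-2.96083601 16.59539102  1.58814087] [ 3.5241489   0.74069291 -0.01486459]
TCP in corner frame mm [-24.80345387  53.16453426] F board [-5.51920592 15.92833698]
```

View pics/f1.png

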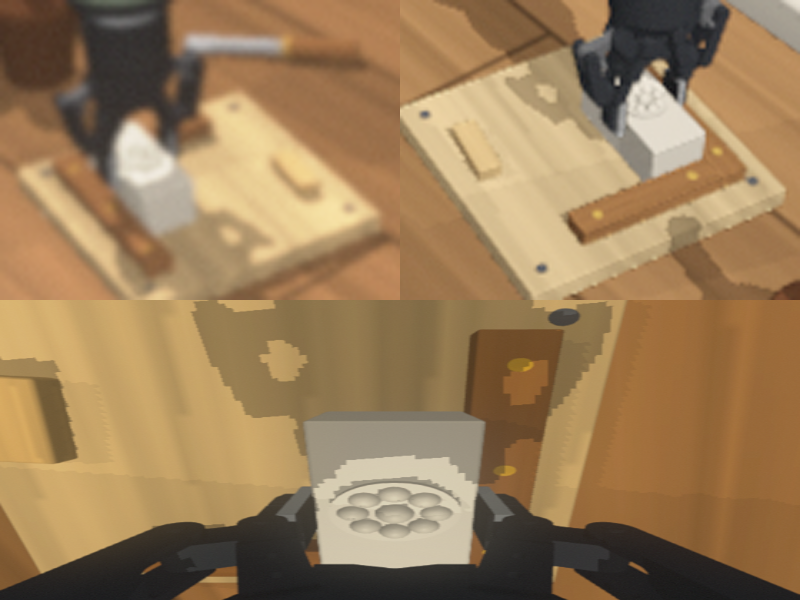

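The blank sits in the corner: the top views show its long side on the long stop and its end on the short stop. The wedge has not moved. I raise both pushes so friction can't mask either one.

>>> {"name": "move_arm", "arguments": {
  "moves": [
    [0.7, -0.8, 0, 0],
    [1.4, -1.6, 0, 0],
    [2.2, -2.4, 0, 0],
    [2.2, -2.4, 0, 0],
    [2.2, -2.4, 0, 0],
    [2.2, -2.4, 0, 0]
  ]
}}

```text
clock: 13.1
position: [0.575, -0.1727, 0.0572]
tool_rot: [-3.133, -0.006, 1.414]
force: [-19.3, 30.1, 19.9]
grip_width: 0.0489
finger_force: 67.6
```

>>> {"name": "move_arm", "arguments": {
  "moves": [
    [0, 0, 0.5, 0],
    [0, 0, 1, 0],
    [0, 0, 1, 0],
    [0.5, 0, 1, 0],
    [0.5, 0, 1, 0],
    [0.5, 0, 1, 0]
  ]
}}

```text
clock: 13.85
position: [0.575, -0.1728, 0.0574]
tool_rot: [-3.132, -0.006, 1.414]
force: [-16.5, 27.7, 5.6]
grip_width: 0.0487
finger_force: 66.0
```

>>> {"name": "move_arm", "arguments": {
  "moves": [
    [0, 0, 0, 0],
    [0, 0, 0, 0],
    [0, 0, 0, 0],
    [0, 0, 0, 0],
    [0, 0, 0, 0],
    [0, 0, 0, 0],
    [0, 0, 0, 0],
    [0, 0, 0, 0]
  ]
}}

```text
clock: 14.85
position: [0.5751, -0.1728, 0.0574]
tool_rot: [-3.132, -0.006, 1.414]
force: [-16.1, 28.1, 6.1]
grip_width: 0.0486
finger_force: 66.0
```

The pushes are steady, about 20 N on the long stop and 25 N on the short stop, well above what friction could hide. The pose is stable.

```bash
python3 -c "
from workcell import bot
print(bot.job_done())"
```

```text
the job is handed in; nothing more can be done
None
```

I seated the oblong blank rosette up in the corner and handed the job in at about 15 s, with the robot still gripping it and pushing about 20 N towards the long stop and 25 N towards the short stop; the verdict was not reported.

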